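# Seat the locating pin in the one deep bore of the gearbox casing

## Robot

A 6-joint arm with a two-finger parallel gripper is mounted at the origin on the work surface. World frame = base frame: x ahead of the robot, y to its left, z up, the work surface at z = 0. Lengths are in m, angles in rad, forces in N, time in s.
With the tool pointing down it reaches from about 0.35 to 0.975 m from the base axis. Payload 4.9 kg.
Tool frame: the origin (TCP) lies midway between the tips of the shut fingers; the grasp point (between the pads) lies 19 mm behind it (ctrl.tcp_to_grasp is the distance from the TCP to the grasp point, in m); z points along the fingers, y is the line along which they close (so a half turn about z gives the same grasp; the last joint's range is limited). The gripper opens to 85 mm and grips with 20 to 120 N. Pads are 22 mm wide; open, the fingers measure 114 mm over their backs; the gripper's body (76 mm by 85 mm) begins 54 mm behind the grasp point. The pads swing forward as they close: fully open they stand 13 mm farther back than shut.
Start: joints at [-1.412, 0.053, 1.613, -0, 1.476, -0.119], TCP at [0.171, -0.601, 0.204] pointing down, gripper open.
Joint ranges: [-3.01, 3.01], [-1.01, 2.22], [0.06, 2.58], [-1.02, 4.17], [0.09, 2.62], [-3.14, 3.14]. Speed limits (rad/s): [2.57, 2.57, 3.14, 3.14, 3.14, 3.14].

## Interface

Orientations are given as a rotation vector (axis times angle).
In Python, from station import ctrl, vision, order, telemetry gives the robot as it stands (ctrl), with the cameras (vision), the job (order) and the readings (telemetry).
- The arm moves only by the shell command python3 jog.py 'ROWS' [FORCE]. ROWS is rows parted by semicolons, their numbers by spaces, 1 to 20 of them, each of 7 numbers: the finger opening in m, then dx, dy, dz in m, then a rotation vector rx, ry, rz in rad; each row is the pose to reach, as a shift and turn from the pose commanded when the command began, along the tool's axes at that moment; what a row does not reach only later rows make up. A row lasts 1/12 s, in which the tool goes at most 0.0417 m and 0.125 rad, less where a joint would pass 70% of its speed; a pose out of reach is approached as far as the arm can. The fingers move at their own pace and stop on an object; FORCE is the grip in N (left out, the last holds). Time passes only in rows, so rows that do not move let the fingers close. It prints the time, the measured TCP pose, the force, the opening and the grip force at its end.
- telemetry.get_obs(): the state, without advancing time (a new reading comes with each control period).
- vision.get_image(name): name is "side" or "top" or "wrist"; returns the picture (384x512x3 uint8, red, green, blue); there is no depth.
- vision.camera_params(name): a dict with "fx", "fy", "cx", "cy" (pixels), "T" (4x4, takes a point from camera to world coordinates); the wrist camera has in their place "tool_from_camera" (4x4, takes a point from camera to tool coordinates, whose origin is the TCP and whose axes are the flange's). Camera axes: x right, y down, z forward; pixel columns grow to the right and rows downward; lengths in m; the calibration is good to about 2 mm. A picture is of the moment at which its call begins: read the wrist's pose just before it. camera_params takes no time and is no camera call.
- order.finish_job(): hands the job in; it is judged then, once.
The state is a dict: "t": time; "q": joint angles; "dq": joint speeds; "effort": joint torques, N m; "tool_pos": TCP position; "tool_rot": TCP orientation; "contact_force": force on the tool from outside, world axes, zero at the start; "wrist_torque": the same for the moment, N m; "opening": finger opening in m; "grip_force": force on a finger pad.
Only numpy, scipy, OpenCV 4.12 (cv2) and the standard library are available. Lean on these libraries where they do the work, as an engineer would, in place of code of your own. Each camera call takes 0.05 s, during which the arm holds its last target. There are 200 camera calls.

## Task

Take the locating pin (the one with the square handle) out of the wooden tool stand and seat it upright in the gearbox casing, fully home with its collar flush on the casing's top. The three bores look alike but two are blocked partway down, so feel for the deep one; hold the pin until it is all the way down instead of letting it drop, then let go, and leave the other tools and things on the table as they are.

Things in the scene. Friction and masses are not known exactly. Their poses are not given: they have to be found in the camera images.
- pin: locating pin, plain steel, upright in one of the stand's sockets (which one varies); lifts straight out. Origin: centre of the collar's underside, z up, x and y square to the handle's flats. Below it a 12 mm shank 70 mm long, the last 6 mm tapering to a 6 mm tip; above it a collar 32 mm across, 8 mm thick, then a square handle 20 x 20 mm, its top 68 mm above the origin. About 0.2 kg
- casing: gearbox casing, aluminium, fixed; origin under its centre, z up; foot 130 (x) x 240 (y) mm, flat top 110 x 220 mm at 110 mm height; shaft stub on its +y end to 157 mm from the centre. Bolt heads 5 mm high, 46 mm either side of the top's centre line. Three like bores: two have an unseen stop that halts the pin with its collar about 40 mm above the top; one is clear, 75 mm deep
- bore_a (a point): mouth of a bore in the casing's top, at 110 mm height, z up along the bore, on the top's centre line; 15 mm across with a 2.5 mm chamfer. The dark disc seen 10 mm down is a thin slit wiper seal that the pin passes without resistance; 70 mm to the casing's -y side
- bore_b (a point): mouth of a bore in the casing's top, at 110 mm height, z up along the bore, on the top's centre line; 15 mm across with a 2.5 mm chamfer. The dark disc seen 10 mm down is a thin slit wiper seal that the pin passes without resistance; the middle one
- bore_c (a point): mouth of a bore in the casing's top, at 110 mm height, z up along the bore, on the top's centre line; 15 mm across with a 2.5 mm chamfer. The dark disc seen 10 mm down is a thin slit wiper seal that the pin passes without resistance; 70 mm to the casing's +y side
- stand: wooden tool stand, fixed, 80 (x) x 230 (y) x 80 mm high, origin under its centre; three upright sockets 22 mm across, 75 mm apart along y, each holding a steel tool whose collar rests on the stand's top, 80 mm above the table
- drift: steel drift standing in the stand, origin under its collar: same collar, 18 mm shank (too thick for the bores), round handle 24 mm across, its top 50 mm above the origin; to be left there
- punch: steel punch standing in the stand, origin under its collar: same collar, 18 mm shank, mushroom head 32 mm across, its top 46 mm above the origin; to be left there
- wrench: steel wrench, 190 mm, lying flat near the robot; bystander
- screwdriver: screwdriver, 200 mm, lying beyond; bystander
- bolt: large steel bolt, 72 mm tall, standing on its head (36 mm across) between stand and casing; origin at its underside; bystander
- cleaner: white plastic bottle, 70 mm across, 190 mm tall, at the far side; origin under its centre; bystander
- grease: grey jar, 80 mm across, 90 mm tall, at the far side; bystander
- cartridge: white sealant cartridge, 48 mm thick, 280 mm long, lying at the far side; bystander
- bearing: steel bearing ring, 72 mm across, 20 mm high, lying flat to the left near the robot; bystander

How it is judged:
By the outcome, as a careful person would: the job done as asked, in the order asked, and still so for the second after the job is handed in, with the robot touching nothing.
It also fails if it takes over 54 s, if anything falls off the work surface, if the arm or the gripper's body presses on something with over 40 N, if the wrist force passes 120 N, or if a joint passes its speed limit or range.

## Working session

There is one attempt and no reset: what is moved stays moved. The work goes in short steps, Python scripts to look and compute and a shell command to move; the robot and the scene stay as the last step left them, time stands still between calls to the robot, and variables do not carry over. Pictures are saved under pics/ and viewed, at most 10 in all, crops included, and the job is handed in when it is done.

```bash
ls; mkdir -p pics; python3 - <<'E'
from station import ctrl, vision, order, telemetry
import cv2,numpy as np
np.set_printoptions(precision=4,suppress=True)
o=telemetry.get_obs();print(o)
for n in("top","side"):
    cv2.imwrite(f"pics/{n}0.png",cv2.resize(vision.get_image(n)[:,:,::-1],(768,576),interpolation=cv2.INTER_CUBIC)); print(vision.camera_params(n))
print(vision.camera_params("wrist"))
E
```

```text
jog.py
pics
station.py
{'t': 0.0, 'q': array([-1.412 ,  0.0533,  1.6143, -0.    ,  1.476 , -0.119 ]), 'dq': array([ 0.0002,  0.0005,  0.0008, -0.0001,  0.0011, -0.0012]), 'effort': array([  0.0007, -39.3672, -37.0181,  -0.    ,   0.007 ,  -0.    ]), 'tool_pos': array([ 0.1713, -0.6004,  0.2023]), 'tool_rot': array([-3.1093, -0.4347,  0.0001]), 'contact_force': array([-0.1901,  0.3021,  0.362 ]), 'wrist_torque': array([-0.0113, -0.0046,  0.0138]), 'grip_force': 0.0, 'opening': 0.0856128938781924}
{'fx': 398.61309405459275, 'fy': 398.61309405459275, 'cx': 256.31965314979965, 'cy': 192.4736198580173, 'T': array([[ 0.0098, -0.9942,  0.1075,  0.4405],
       [-0.9999, -0.011 , -0.0101, -0.0016],
       [ 0.0112, -0.1074, -0.9941,  1.2078],
       [ 0.    ,  0.    ,  0.    ,  1.    ]])}
{'fx': 373.28052462065375, 'fy': 373.28052462065375, 'cx': 250.85977989050258, 'cy': 188.41651905602487, 'T': array([[ 0.9664, -0.135 ,  0.2188,  0.346 ],
       [-0.257 , -0.5352,  0.8047, -0.7235],
       [ 0.0085, -0.8339, -0.5519,  0.5837],
       [ 0.    ,  0.    ,  0.    ,  1.    ]])}
{'fx': 296.9825064039508, 'fy': 296.9825064039508, 'cx': 250.69393171684882, 'cy': 191.51384767305157, 'tool_from_camera': array([[-0.0013, -0.9659, -0.2588,  0.0659],
       [ 1.    , -0.0009, -0.0019,  0.0006],
       [ 0.0016, -0.2588,  0.9659, -0.1702],
       [ 0.    ,  0.    ,  0.    ,  1.    ]])}
```

View pics/top0.png

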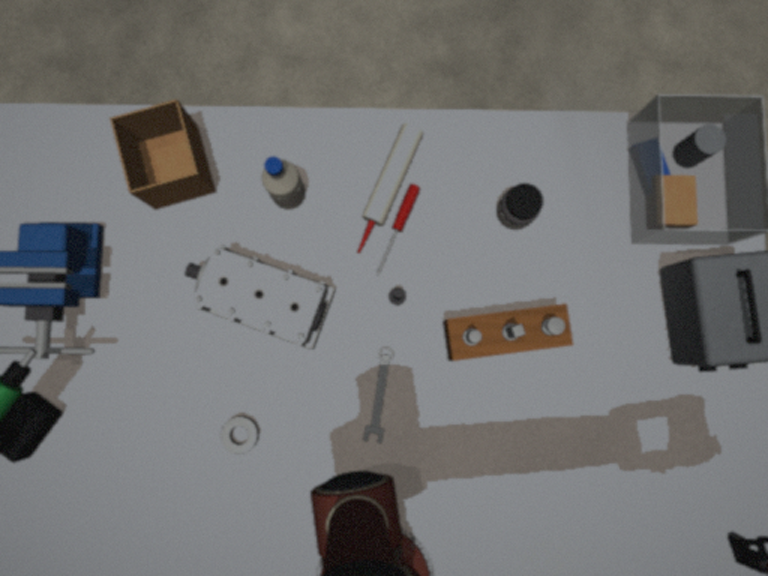

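View pics/side0.png

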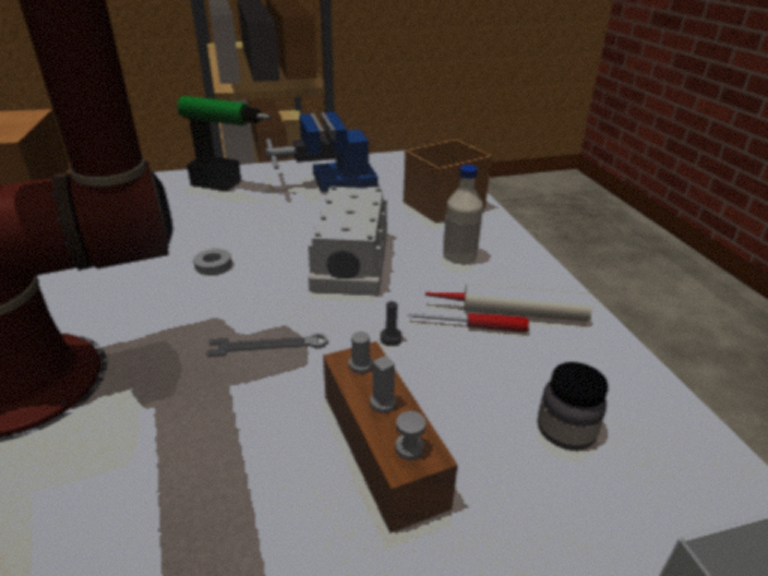

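Top view: the pin (square handle) is in the middle socket, its handle top near (513,328). The bores are at about (223,281), (259,294) and (294,307), all at 1.5x scale. The bolt is at (397,295). The side view agrees.

```bash
cat > h.py <<'E'
from station import ctrl, vision, order, telemetry
import cv2,numpy as np
from scipy.spatial.transform import Rotation as R
np.set_printoptions(precision=4,suppress=True)
def proj(p,uv,z,T=None):
    "pixel (native) to world at height z"
    T=p["T"] if T is None else T
    d=T[:3,:3]@[(uv[0]-p["cx"])/p["fx"],(uv[1]-p["cy"])/p["fy"],1]
    return T[:3,3]+d*(z-T[2,3])/d[2]
def tool(o=None):
    o=o or telemetry.get_obs(); M=np.eye(4);M[:3,:3]=R.from_rotvec(o["tool_rot"]).as_matrix();M[:3,3]=o["tool_pos"];return M
def wristT(o): return tool(o)@vision.camera_params("wrist")["tool_from_camera"]
def rel(target,yaw=None):
    "shift in tool axes to bring TCP to the target; yaw = world angle of the closing line -> signed tool-z turn"
    M=tool(); print("tool shift",M[:3,:3].T@(np.array(target)-M[:3,3]))
    y=M[:3,1]; print("closing line yaw deg",np.degrees(np.arctan2(y[1],y[0])), "tool z",M[:3,2])
E
python3 - <<'E'
from h import *
p=vision.camera_params("top")
for n,uv,z in[("pin handle",(514,327),.148),("drift",(473,333),.13),("punch",(553,323),.126),("A?",(223,281),.11),("B",(259,294),.11),("C?",(294,307),.11),("bolt",(398,293),.07),("st1",(444,320),.08),("st2",(568,304),.08),("st3",(573,344),.08),("st4",(449,360),.08)]:
    print(n,proj(p,np.array(uv)/1.5,z))
P=proj(p,np.array((514,327))/1.5,.148); rel([P[0],P[1],.25])
print(tool()[:3,:3])
E
r="0.085 0.39 -0.257 -0.04 0 0 0"; python3 jog.py '0.085 0.39 -0.257 -0.04 0 0 0;0.085 0.39 -0.257 -0.04 0 0 0;0.085 0.39 -0.257 -0.04 0 0 0;0.085 0.39 -0.257 -0.04 0 0 0;0.085 0.39 -0.257 -0.04 0 0 0;0.085 0.39 -0.257 -0.04 0 0 0;0.085 0.39 -0.257 -0.04 0 0 0;0.085 0.39 -0.257 -0.04 0 0 0;0.085 0.39 -0.257 -0.04 0 0 0;0.085 0.39 -0.257 -0.04 0 0 0;0.085 0.39 -0.257 -0.04 0 0 0;0.085 0.39 -0.257 -0.04 0 0 0;0.085 0.39 -0.257 -0.04 0 0 0;0.085 0.39 -0.257 -0.04 0 0 0'
python3 - <<'E'
from h import *
o=telemetry.get_obs(); im=vision.get_image("wrist")
print(o["tool_pos"],o["dq"])
np.save("w1.npy",wristT(o)); cv2.imwrite("pics/w1raw.png",im[:,:,::-1])
cv2.imwrite("pics/w1.png",cv2.resize(im[:,:,::-1],(768,576),interpolation=cv2.INTER_CUBIC))
E
```

```text
t: 1.27
tool_pos: [0.4758, -0.2467, 0.243]
tool_rot: [-3.111, -0.437, 0.002]
contact_force: [0.8, -0.1, -1.0]
opening: 0.0847
grip_force: 0.0
[ 0.4758 -0.2467  0.243 ] [-0.0387 -0.0023  0.0076 -0.0002  0.0001  0.0014]
```

View pics/w1.png

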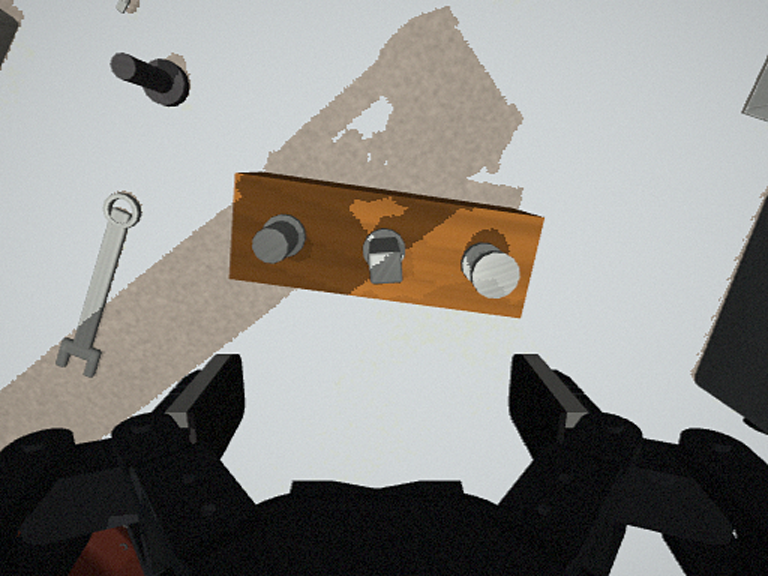

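The wrist view shows the pin between its neighbours, with the handle top at about (386,267) and its edges nearly parallel to the image axes. I'll enlarge it to get the corners.

```bash
python3 - <<'E'
import cv2
im=cv2.imread("pics/w1raw.png")[140:205,225:290]
cv2.imwrite("pics/w1c.png",cv2.resize(im,None,fx=9,fy=9,interpolation=cv2.INTER_CUBIC))
E
```

```text
(no output)
```

View pics/w1c.png

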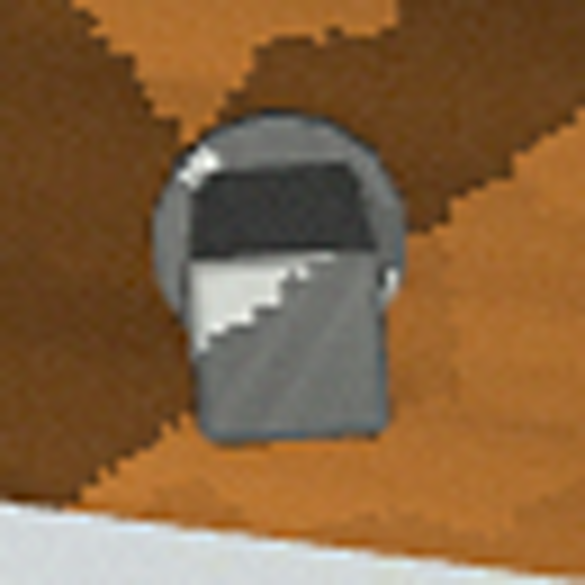

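The top face corners in the crop are about (188,260), (378,250), (388,436) and (204,442).

```bash
python3 - <<'E'
from h import *
p=vision.camera_params("wrist");T=np.load("w1.npy")
f=lambda x,y,z:proj(p,((x+.5)/9-.5+225,(y+.5)/9-.5+140),z,T)
c=np.array([f(*q,.148) for q in[(188,260),(378,250),(388,436),(204,442)]])
print(c,c.mean(0))
for i in range(4):
    d=c[(i+1)%4]-c[i];print(np.linalg.norm(d),np.degrees(np.arctan2(d[1],d[0]))%90)
print("collar",f(280,225,.085))
for a in[(277,240,.13),(494,275,.126)]: print(proj(p,np.array(a[:2])/1.5,a[2],T))
M=c.mean(0);rel([M[0],M[1],.101+.0]) 
print(telemetry.get_obs()["q"])
E
```

```text
[[ 0.4902 -0.2377  0.148 ]
 [ 0.4965 -0.2558  0.148 ]
 [ 0.4783 -0.2623  0.148 ]
 [ 0.4725 -0.2444  0.148 ]] [ 0.4843 -0.2501  0.148 ]
0.019125022124123574 18.99023571580996
0.019336726325196816 19.7446055504889
0.018847699476897496 17.87144610699609
0.018974600886668552 20.607449240998335
collar [ 0.4859 -0.2495  0.085 ]
[ 0.4788 -0.18    0.13  ]
[ 0.4946 -0.3226  0.126 ]
tool shift [0.0081 0.0051 0.1419]
closing line yaw deg -74.0996724437494 tool z [-0.0012 -0.     -1.    ]
[-0.6184 -0.1815  1.7711 -0.0007  1.5529  0.6749]
```

```bash
python3 jog.py '0.055 0.009 0.005 0 0 0 -0.06;0.055 0.009 0.005 0 0 0 -0.06;0.055 0.009 0.005 0.04 0 0 -0.06;0.055 0.009 0.005 0.08 0 0 -0.06;0.055 0.009 0.005 0.11 0 0 -0.06;0.055 0.009 0.005 0.13 0 0 -0.06;0.055 0.009 0.005 0.138 0 0 -0.06;0.055 0.009 0.005 0.138 0 0 -0.06;0.055 0.009 0.005 0.138 0 0 -0.06' && python3 jog.py '0 0 0 0 0 0 0;0 0 0 0 0 0 0;0 0 0 0 0 0 0;0 0 0 0 0 0 0;0 0 0 0 0 0 0;0 0 0 0 0 0 0' 80
```

```text
t: 2.07
tool_pos: [0.4858, -0.2502, 0.1063]
tool_rot: [3.097, 0.525, 0.001]
contact_force: [0.4, -0.1, 0.9]
opening: 0.0548
grip_force: 0.0
t: 2.57
tool_pos: [0.4871, -0.2499, 0.1078]
tool_rot: [3.095, 0.528, 0.004]
contact_force: [-1.3, 0.9, 5.9]
opening: 0.0174
grip_force: 79.0
```

```bash
python3 jog.py '0 0 0 -0.01 0 0 0;0 0 0 -0.03 0 0 0;0 0 0 -0.06 0 0 0;0 0 0 -0.09 0 0 0;0 0 0 -0.12 0 0 0;0 0 0 -0.15 0 0 0;0 0 0 -0.15 0 0 0;0 0 0 -0.15 0 0 0'
python3 - <<'E'
from h import *
o=telemetry.get_obs(); im=vision.get_image("wrist"); s=vision.get_image("side")
np.save("w2.npy",wristT(o)); print(o["contact_force"],o["wrist_torque"],o["opening"])
big=np.hstack([cv2.resize(im[100:384,130:390],(390,426)),cv2.resize(s[120:360,150:380],(400,426))])
cv2.imwrite("pics/w2.png",big[:,:,::-1])
E
```

```text
t: 3.23
tool_pos: [0.4869, -0.2498, 0.2581]
tool_rot: [3.094, 0.528, 0.005]
contact_force: [0.1, -0.7, -2.9]
opening: 0.0174
grip_force: 78.6
[ 0.0587 -0.7467 -2.8966] [ 0.017  -0.018  -0.0258] 0.01741588228408976
```

View pics/w2.png

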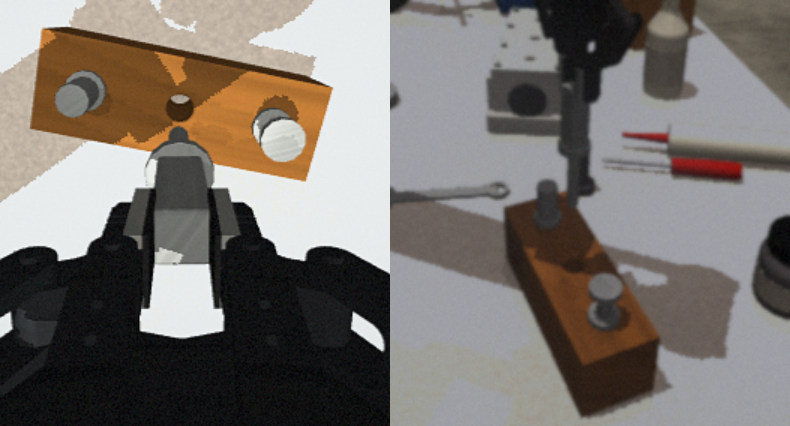

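The pin is held and looks upright. Next I'll measure its axis in the tool frame and check for tilt on an enlarged crop.

```bash
python3 - <<'E'
from h import *
im=vision.get_image("wrist")[180:285,205:295]
cv2.imwrite("pics/w3.png",cv2.resize(im[:,:,::-1],(510,595),interpolation=cv2.INTER_CUBIC))
p=vision.camera_params("wrist");C=np.linalg.inv(p["tool_from_camera"])
print("predicted crop px for upright centred pin (x0=0)")
for x in(0,.003):
  for n,q in[("tip",(x,0,.098-.0278-.0)),("collar_top_far",(x+.016,0,.0198)),("collar left",(x,.016,.0198)),("collar right",(x,-.016,.0198)),("h1",(x+.01,.01,-.0402)),("h2",(x+.01,-.01,-.0402)),("h3",(x-.01,.01,-.0402)),("h4",(x-.01,-.01,-.0402))]:
    if n=="tip": q=(x,0,-.0278*-1+.0+.0422+0.0) if 0 else (x,0,.0278+.07)
    if n.startswith("collar"): q=(q[0],q[1],.0278-.008)
    if n[0]=="h": q=(q[0],q[1],.0278-.068)
    v=C[:3,:3]@q+C[:3,3]; u=np.array([p["fx"]*v[0]/v[2]+p["cx"]-205,p["fy"]*v[1]/v[2]+p["cy"]-180]);print(x,n,u*5.667)
E
```

```text
predicted crop px for upright centred pin (x0=0)
0 tip [258.3159  30.5532]
0 collar_top_far [256.8648  56.9904]
0 collar left [391.3801 186.7628]
0 collar right [122.8308 186.9667]
0 h1 [375.2576 309.8634]
0 h2 [134.8289 310.0141]
0 h3 [371.4195 525.1396]
0 h4 [139.5597 525.2313]
0.003 tip [258.2898  12.7276]
0.003 collar_top_far [256.8223  32.0271]
0.003 collar left [391.8611 162.8175]
0.003 collar right [122.2685 163.0291]
0.003 h1 [375.858  276.1917]
0.003 h2 [134.0889 276.352 ]
0.003 h3 [371.9777 493.8318]
0.003 h4 [138.8717 493.9319]
```

View pics/w3.png

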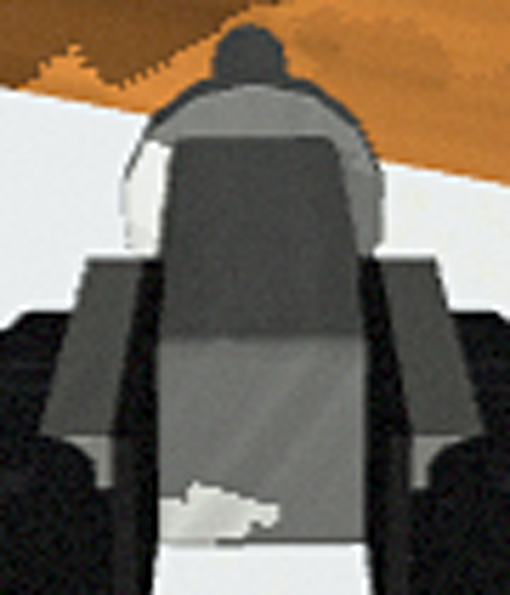

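```bash
python3 - <<'E'
from h import *
from scipy.optimize import least_squares
p=vision.camera_params("wrist");C=np.linalg.inv(p["tool_from_camera"])
def px(q):
    v=C[:3,:3]@q+C[:3,3]; return np.array([p["fx"]*v[0]/v[2]+p["cx"]-204.5,p["fy"]*v[1]/v[2]+p["cy"]-179.5])*5.667-.5
def model(k):
    x0,y0,th,ro,d,s=k
    def P(x,y,z): # pin frame z up -> tool (z down), about collar underside
        q=R.from_euler("xy",[ro,th]).apply([x,y,-z]); return px(q+[x0,y0,d])
    a=np.linspace(0,2*np.pi,73)
    ct=np.array([P(.016*np.cos(t),.016*np.sin(t),.008) for t in a]); cb=np.array([P(.016*np.cos(t),.016*np.sin(t),0) for t in a])
    tip=np.array([P(r*np.cos(t),r*np.sin(t),z) for t in a for r,z in((.003,-.07),(.006,-.064))])
    tl=np.array([P(.006*np.cos(t),.006*np.sin(t),-.06) for t in a])
    h=s/2
    return np.array([tip[:,1].min(),ct[:,1].min(),min(ct[:,0].min(),cb[:,0].min()),max(ct[:,0].max(),cb[:,0].max()),
      P(h,0,.068)[1],P(-h,0,.068)[1],P(h,-h,.068)[0],P(h,h,.068)[0],tl[:,0].min(),tl[:,0].max(),
      P(h,0,.008)[1],P(h,-h,.008)[0],P(h,h,.008)[0]])
obs=np.array([26,84,123,383,338,543,160,366,215,285,137,173,335])
for fix in (None,.02):
    f=lambda k:model([*k[:5],fix or k[5]])-obs
    r=least_squares(f,[0,0,0,0,.0278,.02],x_scale=[.001,.001,.01,.01,.001,.001])
    print(r.x,"\n",r.fun)
E
```

```text
[-0.0045 -0.0008 -0.0016  0.0178  0.0327  0.0189] 
 [ 0.1645  1.0243  0.7418  1.666   4.3291 -5.2725 -6.684   5.7241 -2.9504
  1.272  -0.075   2.949  -2.7138]
[-0.0062 -0.0008  0.0107  0.0182  0.0377  0.02  ] 
 [-1.1992  4.9259  4.0502 -1.5675  2.7534 -4.6208 -8.776   7.7706 -2.3015
  0.5585 -1.7058  0.6172 -0.3474]
```

```bash
python3 jog.py '0 0.01 -0.02 0 0 0 0;0 0.02 -0.055 0 0 0 0;0 0.035 -0.095 0 0 0 0;0 0.05 -0.135 0 0 0 0;0 0.065 -0.175 0 0 0 0;0 0.08 -0.215 0 0 0 0;0 0.095 -0.255 0 0 0 0;0 0.11 -0.295 0 0 0 0;0 0.12 -0.335 0 0 0 0;0 0.135 -0.37 0 0 0 0;0 0.145 -0.4 0 0 0 0;0 0.15 -0.42 0 0 0 0;0 0.15 -0.42 0 0 0 0;0 0.15 -0.42 0 0 0 0'
python3 - <<'E'
from h import *
o=telemetry.get_obs(); im=vision.get_image("wrist")
np.save("w4.npy",wristT(o)); print(o["q"],o["dq"])
cv2.imwrite("pics/w4.png",cv2.resize(im[:,:,::-1],(768,576),interpolation=cv2.INTER_CUBIC))
E
```

```text
t: 4.55
tool_pos: [0.4871, 0.1973, 0.2531]
tool_rot: [3.095, 0.532, -0.007]
contact_force: [-0.0, 0.2, -2.3]
opening: 0.0176
grip_force: 78.8
[ 0.2436 -0.209   1.7783 -0.0005  1.5766  1.4741] [-0.0417 -0.0122  0.0019 -0.006   0.0016 -0.0049]
```

View pics/w4.png

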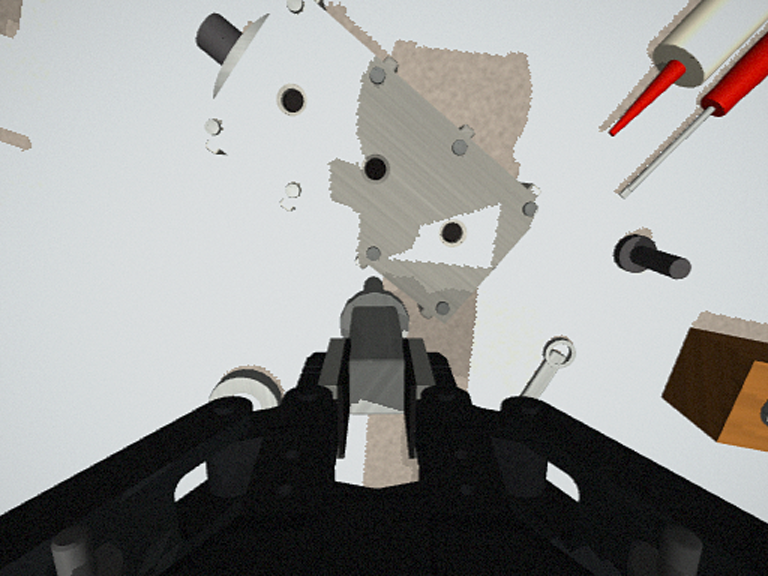

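The bores appear at about (291,99), (375,167) and (452,233). The pin tip is at (373,282).

```bash
python3 - <<'E'
from h import *
p=vision.camera_params("wrist");T=np.load("w4.npy")
b={n:proj(p,np.array(u)/1.5-.17,.108,T) for n,u in dict(C=(291,99),B=(375,167),A=(452,233)).items()}
M=tool()
for n,v in b.items(): print(n,v,"shift for pin", M[:3,:3].T@(v-M[:3,3])-[-.0045,-.0008,0])
print(np.linalg.norm(b["A"]-b["B"]),np.linalg.norm(b["C"]-b["B"]),M[:3,2])
E
```

```text
C [0.5714 0.2865 0.108 ] shift for pin [ 0.1141 -0.0562  0.1451]
B [0.5491 0.2201 0.108 ] shift for pin [ 0.071  -0.001   0.1452]
A [0.5246 0.1536 0.108 ] shift for pin [0.0259 0.0535 0.1454]
0.07082310357044751 0.07003238857865075 [-0.0033 -0.0014 -1.    ]
```

```bash
python3 jog.py '0 0.03 0 0 0 0 0;0 0.06 -0.001 0 0 0 0;0 0.071 -0.001 0 0 0 0;0 0.071 -0.001 0 0 0 0;0 0.071 -0.001 0.015 0 0 0;0 0.071 -0.001 0.03 0 0 0;0 0.071 -0.001 0.03 0 0 0;0 0.071 -0.001 0.03 0 0 0'
python3 - <<'E'
from h import *
im=vision.get_image("wrist")[120:270,150:350];s=vision.get_image("side")[60:210,130:330]
cv2.imwrite("pics/w5.png",np.hstack([cv2.resize(i,(400,300),interpolation=cv2.INTER_CUBIC) for i in(im,s)])[:,:,::-1])
E
```

```text
t: 5.27
tool_pos: [0.553, 0.2203, 0.2226]
tool_rot: [3.097, 0.527, -0.008]
contact_force: [-0.3, -0.6, -2.7]
opening: 0.0175
grip_force: 78.8
```

View pics/w5.png

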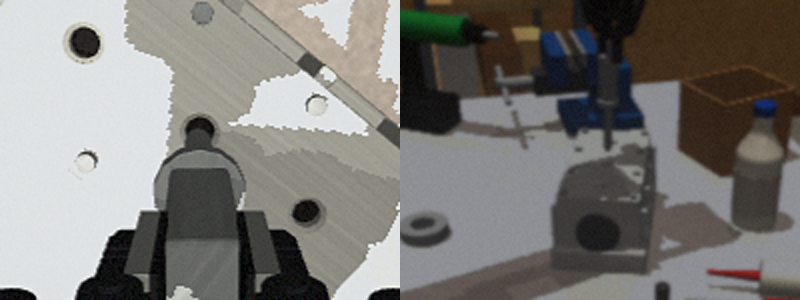

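The tip sits over the middle bore at crop (199,130), so I'll lower gently.

```bash
python3 jog.py '0 0 0 0.005 0 0 0;0 0 0 0.01 0 0 0;0 0 0 0.015 0 0 0;0 0 0 0.02 0 0 0;0 0 0 0.02 0 0 0'; python3 jog.py '0 0 0 0.004 0 0 0;0 0 0 0.008 0 0 0;0 0 0 0.012 0 0 0;0 0 0 0.012 0 0 0'
```

```text
t: 5.78
tool_pos: [0.5541, 0.2209, 0.2037]
tool_rot: [3.096, 0.528, -0.004]
contact_force: [-0.2, 0.2, -2.8]
opening: 0.0174
grip_force: 78.8
t: 6.12
tool_pos: [0.5543, 0.2208, 0.192]
tool_rot: [3.096, 0.528, -0.004]
contact_force: [-1.2, -1.9, -3.7]
opening: 0.0176
grip_force: 78.8
```

```bash
python3 jog.py '0 0 0 0.003 0 0 0;0 0 0 0.006 0 0 0;0 0 0 0.006 0 0 0';  python3 jog.py '0 0 0 0.003 0 0 0;0 0 0 0.006 0 0 0;0 0 0 0.006 0 0 0'
```

```text
t: 6.37
tool_pos: [0.5545, 0.221, 0.1866]
tool_rot: [3.097, 0.528, -0.002]
contact_force: [-0.8, -1.4, -2.7]
opening: 0.0177
grip_force: 78.8
t: 6.62
tool_pos: [0.5546, 0.221, 0.1807]
tool_rot: [3.097, 0.528, -0.002]
contact_force: [-2.7, -0.9, -2.1]
opening: 0.0177
grip_force: 78.9
```

```bash
python3 jog.py '0 0 0 0.003 0 0 0;0 0 0 0.006 0 0 0;0 0 0 0.006 0 0 0';  python3 jog.py '0 0 0 0.002 0 0 0;0 0 0 0.004 0 0 0;0 0 0 0.004 0 0 0'
```

```text
t: 6.87
tool_pos: [0.5556, 0.2214, 0.1771]
tool_rot: [-3.097, -0.528, -0.003]
contact_force: [-3.6, -1.1, 4.6]
opening: 0.0176
grip_force: 79.7
t: 7.12
tool_pos: [0.5569, 0.2217, 0.1769]
tool_rot: [-3.096, -0.528, -0.009]
contact_force: [-5.6, -3.0, 14.5]
opening: 0.0176
grip_force: 81.0
```

Blocked in the middle bore: the TCP stopped at 0.177, which puts the collar 40 mm up. I'll lift out and try the neighbour at A.

```bash
python3 jog.py '0 0 0 -0.01 0 0 0;0 0 0 -0.03 0 0 0;0 0 0 -0.055 0 0 0;0 0 0 -0.06 0 0 0;0 0 0 -0.06 0 0 0;0 -0.02 0.023 -0.06 0 0 0;0 -0.04 0.046 -0.06 0 0 0;0 -0.046 0.054 -0.06 0 0 0;0 -0.046 0.054 -0.06 0 0 0;0 -0.046 0.054 -0.05 0 0 0;0 -0.046 0.054 -0.045 0 0 0;0 -0.046 0.054 -0.045 0 0 0'
python3 - <<'E'
from h import *
im=vision.get_image("wrist")[120:270,150:350]
cv2.imwrite("pics/w6.png",cv2.resize(im,(600,450),interpolation=cv2.INTER_CUBIC)[:,:,::-1])
E
```

```text
t: 8.12
tool_pos: [0.5284, 0.1556, 0.2135]
tool_rot: [-3.096, -0.529, 0.007]
contact_force: [-0.4, 0.2, -2.8]
opening: 0.0173
grip_force: 79.0
```

View pics/w6.png

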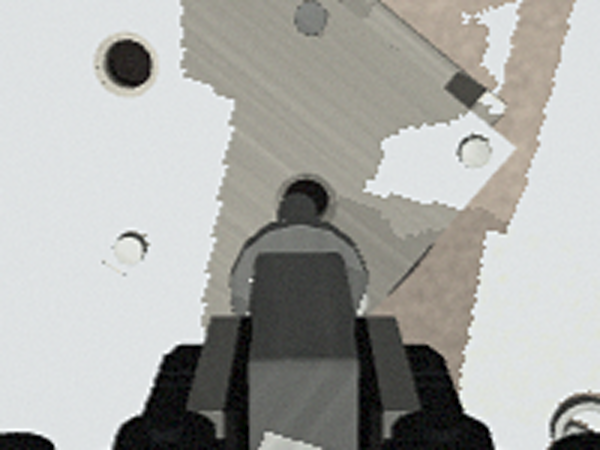

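The tip is about 3 px (native) left of the bore centre, roughly 3 mm in +y tool. I'll correct that and lower.

```bash
python3 jog.py '0 0.001 0.003 0 0 0 0;0 0.001 0.003 0.005 0 0 0;0 0.001 0.003 0.01 0 0 0;0 0.001 0.003 0.015 0 0 0;0 0.001 0.003 0.015 0 0 0'; python3 jog.py '0 0 0 0.004 0 0 0;0 0 0 0.008 0 0 0;0 0 0 0.012 0 0 0;0 0 0 0.012 0 0 0'; python3 jog.py '0 0 0 0.003 0 0 0;0 0 0 0.006 0 0 0;0 0 0 0.006 0 0 0'
```

```text
t: 8.58
tool_pos: [0.5305, 0.1525, 0.1997]
tool_rot: [-3.097, -0.528, 0.005]
contact_force: [-1.1, 0.2, -2.6]
opening: 0.0174
grip_force: 79.0
t: 8.92
tool_pos: [0.5307, 0.1525, 0.1882]
tool_rot: [-3.097, -0.528, 0.003]
contact_force: [-0.8, 0.8, -3.7]
opening: 0.0172
grip_force: 79.0
t: 9.17
tool_pos: [0.531, 0.1525, 0.1827]
tool_rot: [-3.097, -0.528, 0.002]
contact_force: [-2.1, 1.0, -3.4]
opening: 0.0173
grip_force: 79.0
```

```bash
python3 jog.py '0 0 0 0.003 0 0 0;0 0 0 0.006 0 0 0;0 0 0 0.006 0 0 0'; python3 jog.py '0 0 0 0.002 0 0 0;0 0 0 0.004 0 0 0;0 0 0 0.004 0 0 0'
```

```text
t: 9.42
tool_pos: [0.5314, 0.1526, 0.1774]
tool_rot: [-3.097, -0.528, 0.0]
contact_force: [-2.2, 1.4, 0.3]
opening: 0.0175
grip_force: 79.2
t: 9.67
tool_pos: [0.5327, 0.1529, 0.1769]
tool_rot: [-3.097, -0.528, -0.006]
contact_force: [-4.9, 1.2, 9.5]
opening: 0.0175
grip_force: 80.6
```

A is blocked at the same depth, so C is the deep one. I'll move there.

```bash
python3 jog.py '0 0 0 -0.01 0 0 0;0 0 0 -0.03 0 0 0;0 0 0 -0.055 0 0 0;0 0 0 -0.06 0 0 0;0 0 0 -0.06 0 0 0;0 0.022 -0.028 -0.06 0 0 0;0 0.044 -0.056 -0.06 0 0 0;0 0.066 -0.084 -0.06 0 0 0;0 0.08 -0.102 -0.06 0 0 0;0 0.087 -0.111 -0.06 0 0 0;0 0.087 -0.111 -0.06 0 0 0;0 0.087 -0.111 -0.05 0 0 0;0 0.087 -0.111 -0.045 0 0 0;0 0.087 -0.111 -0.045 0 0 0'; python3 jog.py '0 0 0 0.005 0 0 0;0 0 0 0.01 0 0 0;0 0 0 0.015 0 0 0;0 0 0 0.015 0 0 0;0 0 0 0.015 0 0 0'
python3 - <<'E'
from h import *
M=tool();T=wristT(telemetry.get_obs());print(M[:3,2],telemetry.get_obs()["q"])
E
```

```text
t: 10.83
tool_pos: [0.5754, 0.2843, 0.2155]
tool_rot: [3.096, 0.526, -0.007]
contact_force: [0.2, -0.7, -2.4]
opening: 0.0178
grip_force: 79.2
t: 11.25
tool_pos: [0.5764, 0.2858, 0.2029]
tool_rot: [3.097, 0.528, -0.001]
contact_force: [-0.3, 0.2, -2.5]
opening: 0.0174
grip_force: 79.2
[-0.0009 -0.0003 -1.    ] [ 0.3447  0.0964  1.5678 -0.      1.4783  1.5779]
```

```bash
python3 jog.py '0 0 0 0.005 0 0 0;0 0 0 0.01 0 0 0;0 0 0 0.015 0 0 0;0 0 0 0.015 0 0 0'; python3 jog.py '0 0 0 0.004 0 0 0;0 0 0 0.008 0 0 0;0 0 0 0.012 0 0 0;0 0 0 0.012 0 0 0'
```

```text
t: 11.58
tool_pos: [0.576, 0.2859, 0.1866]
tool_rot: [3.096, 0.528, -0.004]
contact_force: [-0.8, -0.1, -3.2]
opening: 0.0175
grip_force: 79.2
t: 11.92
tool_pos: [0.5762, 0.2859, 0.1751]
tool_rot: [3.097, 0.528, -0.003]
contact_force: [-0.8, 0.3, -2.2]
opening: 0.0176
grip_force: 79.2
```

Past the stop height with no load. The collar should be home at TCP z of about 0.137.

```bash
python3 jog.py '0 0 0 0.005 0 0 0;0 0 0 0.01 0 0 0;0 0 0 0.015 0 0 0;0 0 0 0.015 0 0 0'; python3 jog.py '0 0 0 0.005 0 0 0;0 0 0 0.01 0 0 0;0 0 0 0.015 0 0 0;0 0 0 0.015 0 0 0'
```

```text
t: 12.25
tool_pos: [0.576, 0.2858, 0.1596]
tool_rot: [3.097, 0.528, -0.003]
contact_force: [-0.3, -0.4, -2.6]
opening: 0.0174
grip_force: 79.1
t: 12.58
tool_pos: [0.576, 0.2859, 0.1448]
tool_rot: [3.097, 0.528, -0.003]
contact_force: [-1.8, 0.3, -3.3]
opening: 0.0174
grip_force: 79.1
```

```bash
python3 jog.py '0 0 0 0.002 0 0 0;0 0 0 0.004 0 0 0;0 0 0 0.006 0 0 0;0 0 0 0.006 0 0 0'; python3 jog.py '0 0 0 0.002 0 0 0;0 0 0 0.003 0 0 0;0 0 0 0.003 0 0 0'
```

```text
t: 12.92
tool_pos: [0.5764, 0.2861, 0.1401]
tool_rot: [-3.097, -0.528, 0.001]
contact_force: [-3.1, 0.2, -2.3]
opening: 0.0177
grip_force: 79.2
t: 13.17
tool_pos: [0.5767, 0.2862, 0.138]
tool_rot: [-3.097, -0.528, 0.0]
contact_force: [-4.0, 0.2, 2.0]
opening: 0.0173
grip_force: 79.6
```

```bash
python3 jog.py '0 0 0 0.002 0 0 0;0 0 0 0.003 0 0 0;0 0 0 0.003 0 0 0'; python3 jog.py '0 0 0 0.002 0 0 0;0 0 0 0.003 0 0 0;0 0 0 0.003 0 0 0'
```

```text
t: 13.42
tool_pos: [0.5774, 0.2865, 0.138]
tool_rot: [-3.096, -0.528, -0.003]
contact_force: [-7.8, -1.0, 12.1]
opening: 0.0173
grip_force: 80.9
t: 13.67
tool_pos: [0.578, 0.2868, 0.138]
tool_rot: [-3.096, -0.528, -0.006]
contact_force: [-11.5, -2.3, 19.7]
opening: 0.0177
grip_force: 82.0
```

Contact is solid at 0.138. I'll ease the push and the side load, then check by picture before letting go.

```bash
python3 jog.py '0 -0.002 -0.0005 -0.003 0 0 0;0 -0.002 -0.0005 -0.004 0 0 0;0 -0.002 -0.0005 -0.004 0 0 0'
python3 - <<'E'
from h import *
w=vision.get_image("wrist")[120:330,130:370];s=vision.get_image("side")[90:200,170:290]
cv2.imwrite("pics/w7.png",np.hstack([cv2.resize(w,(400,350)),cv2.resize(s,(390,350),interpolation=cv2.INTER_CUBIC)])[:,:,::-1])
E
```

```text
t: 13.92
tool_pos: [0.5762, 0.2862, 0.1379]
tool_rot: [-3.096, -0.528, -0.007]
contact_force: [-2.9, -1.1, 8.4]
opening: 0.0176
grip_force: 80.5
```

View pics/w7.png

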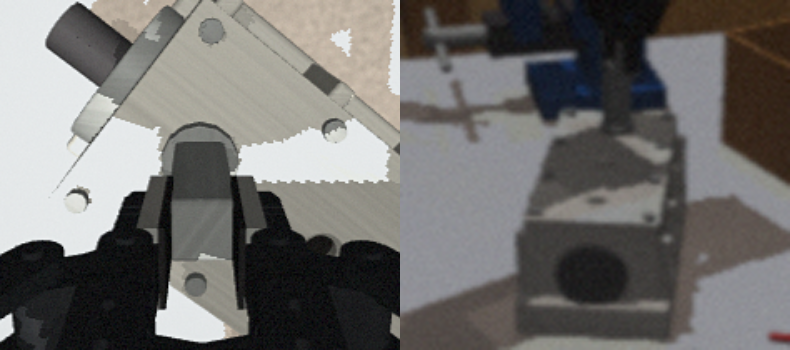

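The collar lies on the casing top in bore C, with no gap in either view. I'll release, then withdraw straight up.

```bash
python3 jog.py '0.03 0 0 -0.001 0 0 0;0.045 0 0 -0.002 0 0 0;0.045 0 0 -0.002 0 0 0;0.045 0 0 -0.002 0 0 0;0.045 0 0 -0.002 0 0 0' ; python3 jog.py '0.05 0 0 -0.01 0 0 0;0.05 0 0 -0.03 0 0 0;0.05 0 0 -0.06 0 0 0;0.05 0 0 -0.09 0 0 0;0.05 0 0 -0.12 0 0 0;0.05 -0.02 0 -0.13 0 0 0;0.05 -0.04 0 -0.13 0 0 0;0.05 -0.04 0 -0.13 0 0 0;0.05 -0.04 0 -0.13 0 0 0'
python3 - <<'E'
from h import *
from scipy.optimize import least_squares
o=telemetry.get_obs();w=vision.get_image("wrist");T=wristT(o);p=vision.camera_params("wrist")
# is the seated pin where it should be: project handle top and collar, sample edges numerically
C=np.linalg.inv(T)
def px(q): v=C[:3,:3]@q+C[:3,3];return p["fx"]*v[0]/v[2]+p["cx"],p["fy"]*v[1]/v[2]+p["cy"]
c=np.array([.572,.285]);print("handle top px",px([*c,.178]),"collar px",px([*c,.118]))
cv2.imwrite("pics/w8.png",w[:,:,::-1])
u,v=map(int,px([*c,.178])); g=cv2.cvtColor(w,cv2.COLOR_RGB2GRAY)
print(g[v-30:v+31:3,u-24:u+25:3])
E
```

```text
t: 14.43
tool_pos: [0.5747, 0.2858, 0.137]
tool_rot: [3.097, 0.528, -0.0]
contact_force: [-0.6, 0.8, -0.2]
opening: 0.0452
grip_force: 0.0
t: 15.18
tool_pos: [0.5368, 0.2726, 0.2686]
tool_rot: [-3.097, -0.528, -0.003]
contact_force: [-0.2, -0.6, 0.3]
opening: 0.0503
grip_force: 0.0
handle top px (np.float64(250.51499268031122), np.float64(146.0306808795646)) collar px (np.float64(250.63082081429081), np.float64(139.920504916434))
[[150 155 153 152 149 152 155 153 151 154 146 152 154 149 147 145 148]
 [143 149 156 155 152 154 152 153 150 148 155 150 150 156 152 150 150]
 [148 146 146 157 156 149 154 149 152 153 149 150 151 148 153 149 152]
 [154 145 144 147 153 157 105 104 116 107 118 151 150 153 146 152 148]
 [149 152 149 145 142 112 118 120 113 116 119  91 150 150 156 149 153]
 [145 147 151 149 117  65  49  57  59  54  55  81 134 151 147 155 146]
 [144 150 146 153 122  84  86  89  91  97  92  94 120 151 150 146 151]
 [216 138 149 140  84 115 116 117 116 123 119 129  97 126 154 149 149]
 [213 213 218 203 123 120 117 114 125 115 116 119 100 128 127 150 147]
 [213 213 211 214  95 115 115 114 118 110 121 118  94 131 132 206 210]
 [208 213 215 211 180 113 113 117 110 117 117 120  88 132 129 219 213]
 [213 210 213 211 182 110 117 108 118 119 115 113 122 125 131 205 212]
 [214 208 211 216 177 112 108 108 117 116 113 112 118 123 123 210 210]
 [212 212 209 211 217  96  90  98  97  98  91  90 131 128 124 216 210]
 [211 211 212 214 213 215 218 219 149 126 128 129 125 130 124 207 214]
 [209 213 211 212 214 214 212 219 153 147 145 150 149 145 150 213 214]
 [211 211 212 213 213 214 210 218 146 152 154 143 148 148 146 203 212]
 [213 214 212 211 212 211 210 215 151 144 149 154 147 151 149 215 215]
 [213 215 212 214 212 212 215 219 153 151 148 146 151 147 145 215 215]
 [213 213 213 214 213 214 214 219 148 152 154 146 142 155 151 209 216]
 [213 212 213 213 209 216 215 222 148 149 152 151 146 143 151 150 145]]
```

The handle is upright where a fully seated pin should be, and the gripper is clear. I'm handing the job in.

```bash
python3 -c "
from station import ctrl, vision, order, telemetry
print(order.finish_job())"
```

```text
the job is handed in; nothing more can be done
None
```

The locating pin is seated upright in bore C, the deep one (A and B stopped it about 40 mm up). I held it until the collar met the casing top, let go and backed the arm clear, and handed the job in after about 15 s of robot time without touching the other tools or things on the table.

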